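# Take the low-battery temperature logger off its keyhole screws

### The job

The temperature logger with the red status bar needs new batteries: take it down from the shelf riser by sliding it straight up until the screw heads stand in the wide ends of its keyholes, then draw it off the screws without forcing it. Tip it over onto its display on the rubber mat, battery cover up, easing it down all the way so that it never drops or topples by itself. Leave the other logger hanging and everything else where it is.

Things in the scene. Friction and masses are not known exactly. Their poses are not given: they have to be found in the camera images.
- logger_low_center (a point): centre of the logger to take down: white plastic box 64 mm wide (y), 140 mm high (z), 46 mm deep (x), about 0.3 kg, with a RED status bar along its top front edge. +x points out of the display face (black bezel), -x out of the back (black battery cover, orange latch); z is up while it hangs. Hanging, it has about 2 mm of play and may lean out by a degree or so
- logger_low_openings (a point): on this logger's back face, mid-way between the wide openings of its two keyholes (34 mm apart along y, back wall 4 mm thick). Each opening is 23 mm wide and 24 mm high, with a 10 mm slot above it whose upper end rests on a screw. Lifted 22 mm (18 to 26) from where it hangs, the heads stand in the openings and it comes off along the riser's +x; before that it is held
- logger_ok_center (a point): centre of the other logger, alike but with a GREEN status bar, hung in the same way beside it, 150 mm away centre to centre; it must stay hanging. The two may be either way round
- riser: fixed grey steel shelf riser 300 mm wide (y), 130 deep, 205 high, a pan 18 mm high far back on its top. Origin: on the work surface at mid-width of the upright panel the loggers hang on, on the panel's outer face; +x points level out of that panel, away from the riser; z up. A hung logger's back is 0 to 2 mm off the panel, its underside 55 mm and its top 195 mm above the work surface
- riser_screws (a point): on the riser panel's outer face, mid-way between the two pairs of headed screws, 171 mm above the work surface; axes as the riser's. The pairs stand at y = -75 and +75 mm, the screws of a pair 34 mm apart; shanks 7 mm thick and 6 mm long, heads 16 mm across and 3 mm thick. Each logger hangs on one pair
- mat: fixed black rubber mat, 260 mm (x) by 220 mm (y), 4 mm thick; origin under its centre on the work surface, z up
- pan_center (a point): centre of a loose steel food pan 108 x 176 x 65 mm, a bystander
- cells_center (a point): centre of a loose green carton of batteries 60 x 90 x 45 mm, a bystander
- driver_grip (a point): handle of a loose screwdriver 190 mm long with a red handle, lying on the work surface, a bystander
Mind the look-alikes: they are no part of the job. What is shaped like the part that bears logger_low_center but blue is not meant.

How it is judged:
By the outcome, as a careful person would: the job done as asked, in the order asked, and still so for the second after the job is handed in, with the robot touching nothing.
It also fails if it takes over 58 s, if anything falls off the work surface, if the arm or the gripper's body presses on something with over 40 N, if the wrist force passes 120 N, or if a joint passes its speed limit or range.

### The arm

A 6-joint arm with a two-finger parallel gripper is mounted at the origin on the work surface. World frame = base frame: x ahead of the robot, y to its left, z up, the work surface at z = 0. Lengths are in m, angles in degrees, forces in N, time in s.
With the tool pointing down it reaches from about 0.4 to 0.825 m from the base axis. Payload 7 kg.
Tool frame: the origin (TCP) lies at the very end of the fingers, on their centre line; the grasp point (between the pads) lies 19 mm behind it (manip.tcp_to_grasp is the distance from the TCP to the grasp point, in m); z points along the fingers, y is the line along which they close (so a half turn about z gives the same grasp; the last joint's range is limited). The gripper opens to 88 mm and grips with 3 to 60 N. Pads are 19 mm wide; open, the fingers measure 130 mm over their backs; the gripper's body (78 mm by 193 mm) begins 47 mm behind the grasp point.
Start: joints at [93.627, 20.546, 0.682, 0, -70.136, -16.507], TCP at [0.15, 0.658, 0.227] pointing down, gripper open.
Joint ranges: [-176.03, 176.03], [-82.01, 121.73], [-58.28, 71.71], [-173.87, 95.51], [-174.79, -0.11], [-173.66, 173.66]. Speed limits (degrees/s): [136.94, 136.94, 172.46, 180, 180, 180].

### API

Orientations are given as [roll, pitch, yaw] about the fixed x, y, z axes, in that order (R = Rz(yaw) Ry(pitch) Rx(roll)).
In Python, from rig import manip, imaging gives the robot as it stands. The module is installed in compiled form; this text tells all that it offers.
- The arm moves only by the tool send_rows, never from a script. Its argument "motion" is a list of rows, each a list of 3 entries, a list of its own where there are three numbers: the turn, a rotation vector about the tool's x, y, z in rad, then the shift along the tool's x, y, z in m, then the opening, from 0 (shut) to 1 (fully open). A call has 1 to 5 rows; each row shifts and turns the commanded pose from where the row before left it, along the tool's axes as they then stand; what a row does not reach is not made up. A row lasts 1/10 s, in which the tool goes at most 50 mm and 8.59 degrees, less where a joint would pass 70% of its speed; a pose out of reach is approached as far as the arm can. A call is refused whole if a number of a shift passes 0.05 or a number of a turn 0.15, either way. A call with a gripper value outside its range is refused whole. The fingers move at their own pace and stop on an object; the grip force is fixed at half the most. Time passes only in rows, so rows that do not move let the fingers close. It gives the time, the measured TCP pose, the force, the opening and the grip force at its end, in the units of the state.
- manip.observe(): the state, without advancing time (a new reading comes with each control period).
- imaging.read_camera(name): name is "side" or "top" or "wrist"; returns the picture (400x640x3 uint8, red, green, blue); there is no depth.
- imaging.get_calibration(name): a dict with "camera_matrix" (3x3 intrinsics, pixels), "world_from_camera" (4x4, takes a point from camera to world coordinates); the wrist camera has in their place "hand_eye" (4x4, takes a point from camera to tool coordinates, whose origin is the TCP and whose axes are the flange's). Camera axes: x right, y down, z forward; pixel columns grow to the right and rows downward; lengths in m; the calibration is good to about 2 mm. A picture is of the moment at which its call begins: read the wrist's pose just before it. get_calibration takes no time and is no camera call.
- manip.hand_in(): hands the job in; it is judged then, once.
The state is a dict: "t": time; "joint_positions": joint angles; "joint_velocities": joint speeds; "joint_torque": joint torques, N m; "tcp_pos": TCP position; "tool_rot": TCP orientation; "wrist_force": force on the tool from outside, world axes, zero at the start; "ft_torque": the same for the moment, N m; "finger_gap": finger opening in m; "finger_force": force on a finger pad.
Only numpy, scipy, OpenCV 4.12 (cv2) and the standard library are available. Lean on these libraries where they do the work, as an engineer would, in place of code of your own. Each camera call takes 0.05 s, during which the arm holds its last target. There are 200 camera calls.

## Working session

There is one attempt and no reset: what is moved stays moved. The work goes in short steps, Python scripts to look and compute and a tool call to move; the robot and the scene stay as the last step left them, time stands still between calls to the robot, and variables do not carry over. Pictures are saved under pics/ and viewed, at most 10 in all, crops included, and the job is handed in when it is done.

Besides the shell and the picture viewer there is one more tool, called by a JSON object that holds its "fn" and its "kwargs", one argument or row to a line. send_rows: Moves the arm, as the interface text tells. Its arguments: {"type":"object","properties":{"motion":{"type":"array","items":{"type":"array"}}},"required":["motion"]}

```bash
mkdir -p pics; python3 - <<'E'
from rig import manip, imaging
import cv2, numpy as np
np.set_printoptions(precision=4,suppress=True)
print(manip.observe())
for n in ("side","top"):
    cv2.imwrite(f"pics/{n}0.png",imaging.read_camera(n)[:,:,::-1])
for n in ("side","top","wrist"):print(n,imaging.get_calibration(n))
E
```

```text
{'t': 0.0, 'joint_positions': array([ 93.6274,  20.5911,   0.6342,  -0.0213, -70.1349, -16.5072]), 'joint_velocities': array([-0.1281,  0.1428,  0.002 , -0.0384,  0.108 ,  0.1105]), 'joint_torque': array([ -0.0003, -58.2717,  29.3048,   6.9968,   0.0069,  -0.0002]), 'tcp_pos': array([0.1504, 0.6575, 0.2256]), 'tool_rot': array([179.9063,  -0.0069, -12.887 ]), 'wrist_force': array([ 0.0939,  0.0469, -0.6988]), 'ft_torque': array([-0.0233, -0.0495,  0.0083]), 'finger_force': 0.0, 'finger_gap': 0.08781468032569435}
side {'camera_matrix': array([[431.697 ,   0.    , 316.5686],
       [  0.    , 431.697 , 205.944 ],
       [  0.    ,   0.    ,   1.    ]]), 'world_from_camera': array([[-0.9912, -0.0729,  0.1107,  0.5064],
       [-0.1324,  0.591 , -0.7957,  1.0193],
       [-0.0075, -0.8033, -0.5955,  0.8148],
       [ 0.    ,  0.    ,  0.    ,  1.    ]])}
top {'camera_matrix': array([[481.007 ,   0.    , 320.8798],
       [  0.    , 481.007 , 193.8966],
       [  0.    ,   0.    ,   1.    ]]), 'world_from_camera': array([[-0.0259, -0.9927,  0.1178,  0.4537],
       [-0.9996,  0.0248, -0.0102,  0.1149],
       [ 0.0072, -0.118 , -0.993 ,  1.4225],
       [ 0.    ,  0.    ,  0.    ,  1.    ]])}
wrist {'camera_matrix': array([[332.0218,   0.    , 317.4394],
       [  0.    , 332.0218, 197.9096],
       [  0.    ,   0.    ,   1.    ]]), 'hand_eye': array([[-0.0007, -0.9576, -0.288 ,  0.078 ],
       [ 1.    , -0.0007, -0.0002, -0.0002],
       [ 0.    , -0.288 ,  0.9576, -0.158 ],
       [ 0.    ,  0.    ,  0.    ,  1.    ]])}
```

View pics/side0.png

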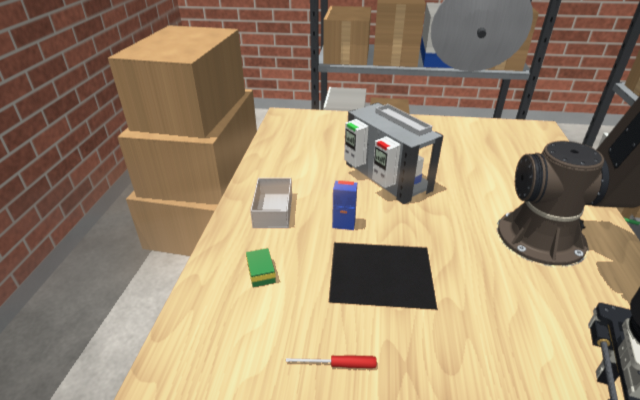

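View pics/top0.png

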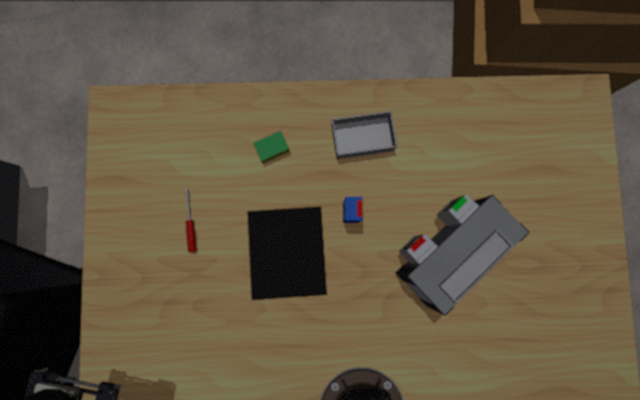

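The side view shows the green-bar logger at (357,143), the red-bar logger at (386,162), and a blue look-alike standing at (345,205). The mat is at (383,274). The target is the white box with the red bar, at (386,162) in side and (419,247) in top. I'll confirm it in enlarged crops.

```bash
python3 - <<'E'
import cv2, numpy as np
a=cv2.imread("pics/side0.png")[95:205,330:450]; b=cv2.imread("pics/top0.png")[185:320,385:535]
a=cv2.resize(a,(400,367),interpolation=cv2.INTER_CUBIC)
a=cv2.resize(cv2.imread("pics/side0.png")[95:205,325:445],None,fx=5,fy=5,interpolation=cv2.INTER_CUBIC)
cv2.imwrite("pics/sc.png",a)
cv2.imwrite("pics/tc.png",cv2.resize(b,None,fx=4,fy=4,interpolation=cv2.INTER_CUBIC))
E
```

```text
(no output)
```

View pics/sc.png

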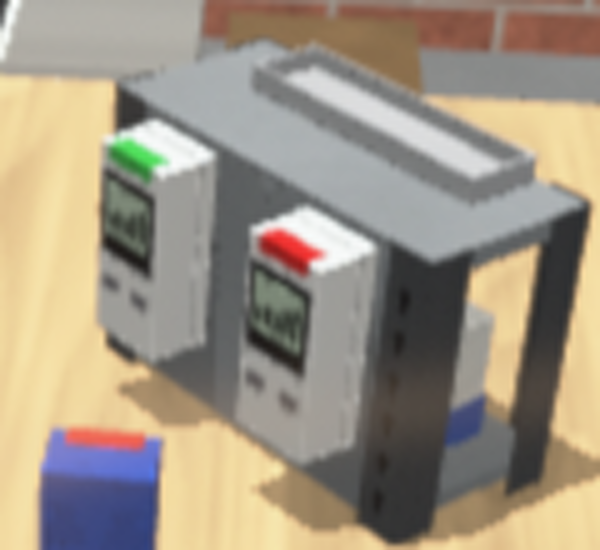

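View pics/tc.png

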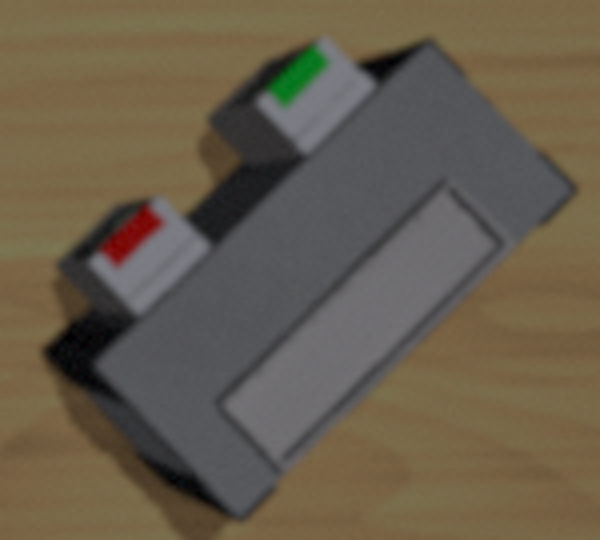

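Confirmed: the white logger with the red bar is at side crop (310,330), nearest the robot; the green one hangs beside it at (155,240). Next I back-project at the known heights.

```bash
cat > h.py <<'E'
import numpy as np, cv2
from rig import manip, imaging
np.set_printoptions(precision=4,suppress=True)
def ray(n,uv,z):
    c=imaging.get_calibration(n);K=c["camera_matrix"];T=c["world_from_camera"]
    d=(np.linalg.inv(K)@np.c_[np.atleast_2d(uv),np.ones(len(np.atleast_2d(uv)))].T).T@T[:3,:3].T
    o=T[:3,3]; return o+d*((z-o[2])/d[:,2])[:,None]
def proj(n,P,T=None):
    c=imaging.get_calibration(n);K=c["camera_matrix"];T=c["world_from_camera"] if T is None else T
    q=(np.asarray(P)-T[:3,3])@T[:3,:3]@K.T; return q[:,:2]/q[:,2:]
E
python3 - <<'E'
from h import *
from scipy.optimize import least_squares
t=lambda a:np.array(a,float)/4+[385,185]-.4
s=lambda a:np.array(a,float)/5+[325,95]-.4
print("mat top",ray("top",[(248,211),(321,207),(326,296),(251,299)],.004))
print("mat side",ray("side",[(333,243),(433,246),(436,307),(330,303)],.004))
# model points riser frame
R=[(0,-.15,.205),(0,.15,.205),(-.13,.15,.205),(-.13,-.15,.205)]
def L(y):return [(.047,y-.032,.195),(.047,y+.032,.195),(.001,y+.032,.195),(.001,y-.032,.195)]
top=t([(95,362),(430,40),(577,188),(240,518),(92,245),(160,198),(212,243),(138,315),(258,97),(325,38),(377,88),(303,155)])
side=s([(433,262),(118,85),(265,42),(588,203),(323,272),(248,236),(302,207),(376,243),(163,177),(105,145),(150,120),(216,155)])
def order(y1,y2):return np.array(R+L(y1)+L(y2))
M=order(-.075,.075)
def W(p):
    c,s_=np.cos(p[2]),np.sin(p[2]);return M@np.array([[c,s_,0],[-s_,c,0],[0,0,1]])+[p[0],p[1],0]
def f(p,w=(1,1)):return np.r_[w[0]*(proj("top",W(p))-top).ravel(),w[1]*(proj("side",W(p))-side).ravel()]
P=ray("top",top,.205); print("riser corners",P[:4]); print(ray("top",top,.195)[4:])
g=[*P[:2].mean(0)[:2],0]; d=P[1]-P[0]; g[2]=np.arctan2(-d[0],d[1])
for w in ((1,1),(1,0),(0,1)):
    r=least_squares(lambda p:f(p,w),g,loss='soft_l1');print(w,r.x,np.degrees(r.x[2]),np.abs(f(r.x)).reshape(2,-1).mean(1))
    print(W(r.x)[4:8].mean(0))
E
```

```text
mat top [[0.5764 0.3169 0.004 ]
 [0.5829 0.101  0.004 ]
 [0.3238 0.0933 0.004 ]
 [0.321  0.3103 0.004 ]]
mat side [[0.5878 0.1044 0.004 ]
 [0.3093 0.0823 0.004 ]
 [0.3201 0.303  0.004 ]
 [0.5727 0.3226 0.004 ]]
riser corners [[ 0.3881 -0.1111  0.205 ]
 [ 0.5853 -0.3349  0.205 ]
 [ 0.4887 -0.4218  0.205 ]
 [ 0.2903 -0.1965  0.205 ]]
[[ 0.4609 -0.1145  0.195 ]
 [ 0.4895 -0.1593  0.195 ]
 [ 0.4602 -0.1909  0.195 ]
 [ 0.4161 -0.1415  0.195 ]
 [ 0.5524 -0.2255  0.195 ]
 [ 0.5894 -0.2709  0.195 ]
 [ 0.5563 -0.3024  0.195 ]
 [ 0.5145 -0.2522  0.195 ]]
(1, 1) [ 0.4889 -0.2212 -2.4126] -138.23231796508603 [21.3603 12.4967]
[ 0.421  -0.1812  0.195 ]
(1, 0) [ 0.4883 -0.2206 -2.4224] -138.7927436627892 [21.3427 12.5442]
[ 0.4209 -0.18    0.195 ]
(0, 1) [ 0.4897 -0.2243 -2.3876] -136.7999717988636 [21.7241 12.4061]
[ 0.4208 -0.1861  0.195 ]
```

```bash
python3 - <<'E'
from h import *
from scipy.optimize import least_squares
t=lambda a:np.array(a,float)/4+[385,185]-.4
s=lambda a:np.array(a,float)/5+[325,95]-.4
R=[(0,.15,.205),(0,-.15,.205),(-.13,-.15,.205),(-.13,.15,.205)]
def L(y):return [(.047,y+.032,.195),(.047,y-.032,.195),(.001,y-.032,.195),(.001,y+.032,.195)]
top=t([(95,362),(430,40),(577,188),(240,518),(92,245),(160,198),(212,243),(138,315),(258,97),(325,38),(377,88),(303,155)])
side=s([(433,262),(118,85),(265,42),(588,203),(323,272),(248,236),(302,207),(376,243),(163,177),(105,145),(150,120),(216,155)])
M=np.array(R+L(.075)+L(-.075))
def W(p):
    c,s_=np.cos(p[2]),np.sin(p[2]);return M@np.array([[c,s_,0],[-s_,c,0],[0,0,1]])+[p[0],p[1],0]
def f(p,w=(1,1)):return np.r_[w[0]*(proj("top",W(p))-top).ravel(),w[1]*(proj("side",W(p))-side).ravel()]
for w in ((1,1),(1,0),(0,1)):
    r=least_squares(lambda p:f(p,w),[.487,-.223,.72],loss='soft_l1');print(w,r.x,np.degrees(r.x[2]),np.abs(f(r.x)).reshape(2,-1).mean(1))
    print(W(r.x)[4:8].mean(0))
    if w==(1,1): print(f(r.x).reshape(-1,2).round(1).tolist())
E
```

```text
(1, 1) [ 0.4862 -0.2231  0.7243] 41.501310581335844 [0.6016 0.5047]
[ 0.4544 -0.1511  0.195 ]
[[-0.1, 0.5], [0.2, -0.1], [-0.0, 0.2], [0.2, 0.4], [-0.8, 4.2], [0.1, -1.3], [-0.2, 0.7], [0.3, 0.0], [-0.5, 1.0], [0.4, -1.1], [0.1, -0.6], [1.0, -0.4], [-0.4, 0.4], [-0.3, 0.1], [0.0, -0.2], [0.1, 0.4], [-0.9, 0.0], [-0.1, -1.3], [0.7, 0.5], [0.2, 1.5], [-0.7, -0.1], [-1.3, -1.0], [0.9, 0.5], [0.0, 0.6]]
(1, 0) [ 0.4865 -0.223   0.7217] 41.3502107985893 [0.597  0.5337]
[ 0.455  -0.1509  0.195 ]
(0, 1) [ 0.4858 -0.2243  0.7302] 41.83774825575319 [0.795  0.4777]
[ 0.4536 -0.1524  0.195 ]
```

```bash
cat >> h.py <<'E'
from scipy.spatial.transform import Rotation as Ro
from scipy.linalg import logm, expm
def pose(p,rpy):
    T=np.eye(4);T[:3,:3]=Ro.from_euler('xyz',rpy,degrees=True).as_matrix();T[:3,3]=p;return T
def cur():
    o=manip.observe();return pose(o["tcp_pos"],o["tool_rot"])
def twist(A,B,n):
    S=expm(np.real(logm(np.linalg.inv(A)@B))/n);return Ro.from_matrix(S[:3,:3]).as_rotvec().round(4),S[:3,3].round(4)
RIS=pose([.4862,-.2231,0],[0,0,41.5])
def ris(p):return RIS[:3,:3]@np.array(p)+RIS[:3,3]
E
python3 - <<'E'
from h import *
B=pose(ris([.024,.075,.30]),[180,0,-138.5]);print(B[:3,3])
print(twist(pose([.15,.658,.227],[180,0,-12.88]),B,24))
E
```

```text
[ 0.4545 -0.151   0.3   ]
(array([-0.    , -0.    ,  0.0914]), array([ 0.0443, -0.0029, -0.003 ]))
```

{"fn": "send_rows", "kwargs": {
  "motion": [
    [[0,0,0.0914],[0.0443,-0.0029,-0.003],1],
    [[0,0,0.0914],[0.0443,-0.0029,-0.003],1],
    [[0,0,0.0914],[0.0443,-0.0029,-0.003],1],
    [[0,0,0.0914],[0.0443,-0.0029,-0.003],1],
    [[0,0,0.0914],[0.0443,-0.0029,-0.003],1]
  ]
}}

```text
t: 0.6
tcp_pos: [0.3593, 0.5833, 0.2409]
tool_rot: [179.9, -0.0, -39.3]
wrist_force: [1.1, -0.1, -0.2]
finger_gap: 0.0877
finger_force: 0.0
```

{"fn": "send_rows", "kwargs": {
  "motion": [
    [[0,0,0.0914],[0.0443,-0.0029,-0.003],1],
    [[0,0,0.0914],[0.0443,-0.0029,-0.003],1],
    [[0,0,0.0914],[0.0443,-0.0029,-0.003],1],
    [[0,0,0.0914],[0.0443,-0.0029,-0.003],1],
    [[0,0,0.0914],[0.0443,-0.0029,-0.003],1]
  ]
}}

```text
t: 1.1
tcp_pos: [0.5124, 0.4248, 0.2559]
tool_rot: [179.9, -0.0, -65.5]
wrist_force: [0.3, 0.5, 0.8]
finger_gap: 0.0875
finger_force: 0.0
```

{"fn": "send_rows", "kwargs": {
  "motion": [
    [[0,0,0.0914],[0.0443,-0.0029,-0.003],1],
    [[0,0,0.0914],[0.0443,-0.0029,-0.003],1],
    [[0,0,0.0914],[0.0443,-0.0029,-0.003],1],
    [[0,0,0.0914],[0.0443,-0.0029,-0.003],1],
    [[0,0,0.0914],[0.0443,-0.0029,-0.003],1]
  ]
}}

```text
t: 1.6
tcp_pos: [0.5796, 0.2151, 0.271]
tool_rot: [180.0, -0.0, -91.7]
wrist_force: [1.0, -0.8, -0.4]
finger_gap: 0.0876
finger_force: 0.0
```

{"fn": "send_rows", "kwargs": {
  "motion": [
    [[0,0,0.0914],[0.0443,-0.0029,-0.003],1],
    [[0,0,0.0914],[0.0443,-0.0029,-0.003],1],
    [[0,0,0.0914],[0.0443,-0.0029,-0.003],1],
    [[0,0,0.0914],[0.0443,-0.0029,-0.003],1],
    [[0,0,0.0914],[0.0443,-0.0029,-0.003],1]
  ]
}}

```text
t: 2.1
tcp_pos: [0.5475, -0.0027, 0.2862]
tool_rot: [180.0, -0.0, -117.8]
wrist_force: [0.4, 0.2, -0.6]
finger_gap: 0.0874
finger_force: 0.0
```

{"fn": "send_rows", "kwargs": {
  "motion": [
    [[0,0,0.0914],[0.0443,-0.0029,-0.003],1],
    [[0,0,0.0914],[0.0443,-0.0029,-0.003],1],
    [[0,0,0.0914],[0.0443,-0.0029,-0.003],1],
    [[0,0,0.0914],[0.0443,-0.0029,-0.003],1],
    [[0,0,0],[0,0,0],1]
  ]
}}

```text
t: 2.6
tcp_pos: [0.4524, -0.1539, 0.2993]
tool_rot: [-180.0, 0.0, -138.9]
wrist_force: [1.1, 0.6, 0.2]
finger_gap: 0.0876
finger_force: 0.0
```

Tracking is precise. Now a wrist look with the predicted outlines, to refine the position.

```bash
python3 - <<'E'
from h import *
T=cur()@imaging.get_calibration("wrist")["hand_eye"]
im=imaging.read_camera("wrist")[:,:,::-1].copy(); cv2.imwrite("pics/w1raw.png",im)
for y in (.075,):
    P=[ris(p) for p in [(.047,y+.032,.195),(.047,y-.032,.195),(.001,y-.032,.195),(.001,y+.032,.195)]]
    print(proj("wrist",P,T)); 
cv2.imwrite("pics/w1.png",im)
c=cur();print(np.linalg.inv(RIS)@c)
E
```

```text
[[356.3253 226.2918]
 [280.7417 226.8654]
 [278.4686 173.709 ]
 [357.783  173.0782]]
[[-1.      0.0046  0.0009  0.0224]
 [ 0.0046  1.     -0.0005  0.0742]
 [-0.0009 -0.0005 -1.      0.2991]
 [ 0.      0.      0.      1.    ]]
```

View pics/w1.png

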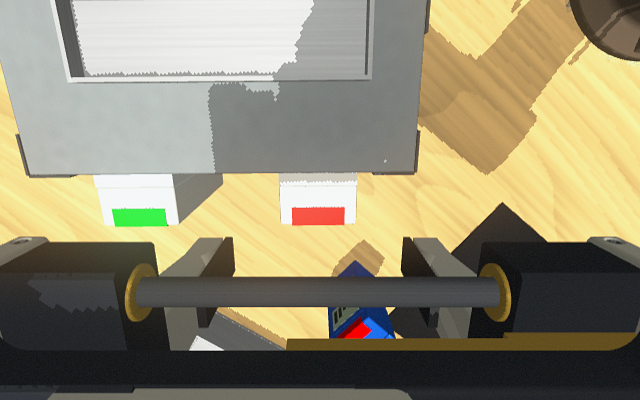

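The red logger's top edge spans (281,225)–(356,225), within a pixel of prediction. The green one is beside it at (140,215). Descending along both sides of the red one.

{"fn": "send_rows", "kwargs": {
  "motion": [
    [[0,0,-0.006],[-0.0056,0.0008,0.0],1],
    [[0,0,0],[0,0,0.03],1],
    [[0,0,0],[0,0,0.03],1],
    [[0,0,0],[0,0,0.03],1],
    [[0,0,0],[0,0,0.02],1]
  ]
}}

```text
t: 3.15
tcp_pos: [0.4589, -0.1455, 0.186]
tool_rot: [179.9, -0.1, -138.1]
wrist_force: [-0.1, 0.5, 0.4]
finger_gap: 0.0879
finger_force: 0.0
```

{"fn": "send_rows", "kwargs": {
  "motion": [
    [[0,0,0],[0,0,0.02],1],
    [[0,0,0],[0,0,0.01],1],
    [[0,0,0],[0,0,0.01],1],
    [[0,0,0],[0,0,0],1],
    [[0,0,0],[0,0,0],1]
  ]
}}

```text
t: 3.65
tcp_pos: [0.4595, -0.1466, 0.149]
tool_rot: [-180.0, 0.0, -138.2]
wrist_force: [0.4, -0.1, 0.4]
finger_gap: 0.0875
finger_force: 0.0
```

{"fn": "send_rows", "kwargs": {
  "motion": [
    [[0,0,0],[0,0,0],0.8],
    [[0,0,0],[0,0,0],0.77],
    [[0,0,0],[0,0,0],0.75],
    [[0,0,0],[0,0,0],0.73],
    [[0,0,0],[0,0,0],0.71]
  ]
}}

```text
t: 4.15
tcp_pos: [0.4594, -0.1469, 0.1489]
tool_rot: [-180.0, 0.0, -138.2]
wrist_force: [0.9, -0.4, 1.9]
finger_gap: 0.0639
finger_force: 30.0
```

{"fn": "send_rows", "kwargs": {
  "motion": [
    [[0,0,0],[0,0,0],0.6],
    [[0,0,0],[0,0,0],0.6],
    [[0,0,0],[0,0,-0.003],0.6],
    [[0,0,0],[0,0,-0.004],0.6],
    [[0,0,0],[0,0,-0.004],0.6]
  ]
}}

```text
t: 4.65
tcp_pos: [0.4588, -0.1465, 0.1594]
tool_rot: [180.0, 0.0, -138.2]
wrist_force: [2.4, 3.0, -5.5]
finger_gap: 0.0638
finger_force: 30.0
```

{"fn": "send_rows", "kwargs": {
  "motion": [
    [[0,0,0],[0,0,-0.004],0.6],
    [[0,0,0],[0,0,-0.004],0.6],
    [[0,0,0],[0,0,-0.003],0.6],
    [[0,0,0],[0,0,0],0.6],
    [[0,0,0],[0,0,0],0.6]
  ]
}}

```text
t: 5.15
tcp_pos: [0.4592, -0.1469, 0.1709]
tool_rot: [-180.0, 0.0, -138.2]
wrist_force: [1.6, 1.4, -2.4]
finger_gap: 0.0639
finger_force: 30.0
```

{"fn": "send_rows", "kwargs": {
  "motion": [
    [[0,0,0],[-0.002,0,0],0.6],
    [[0,0,0],[-0.002,0,0],0.6],
    [[0,0,0],[-0.002,0,0],0.6],
    [[0,0,0],[0,0,0],0.6]
  ]
}}

```text
t: 5.55
tcp_pos: [0.4633, -0.1428, 0.1703]
tool_rot: [180.0, -0.0, -138.2]
wrist_force: [0.6, -0.1, -3.9]
finger_gap: 0.0639
finger_force: 30.0
```

{"fn": "send_rows", "kwargs": {
  "motion": [
    [[0,0,0],[-0.004,0,0],0.6],
    [[0,0,0],[-0.004,0,0],0.6],
    [[0,0,0],[-0.005,0,0],0.6],
    [[0,0,0],[-0.01,0,0],0.6],
    [[0,0,0],[-0.02,0,0],0.6]
  ]
}}

```text
t: 6.05
tcp_pos: [0.4957, -0.1139, 0.1706]
tool_rot: [180.0, -0.0, -138.3]
wrist_force: [0.4, -0.1, -3.5]
finger_gap: 0.0639
finger_force: 30.0
```

```bash
python3 - <<'E'
from h import *
print(manip.observe()["joint_positions"],manip.observe()["wrist_force"])
im=imaging.read_camera("side")[:,:,::-1]
cv2.imwrite("pics/s2.png",cv2.resize(im[60:260,300:520],None,fx=3,fy=3))
E
```

```text
[  9.2134   7.4993 -24.6322  -0.0034 -57.8744 -57.4831] [ 0.4307 -0.0857 -3.4986]
```

View pics/s2.png

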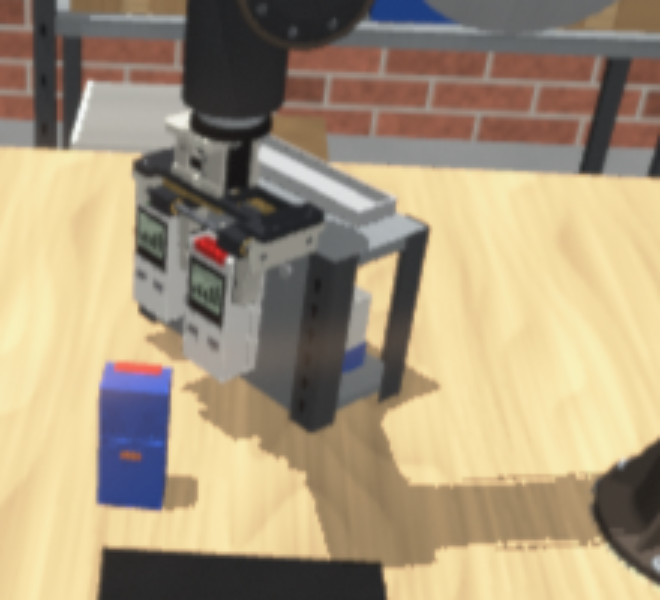

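The logger is clear of the screws, and the green one still hangs. I lift it over the blue decoy and carry it to the mat.

{"fn": "send_rows", "kwargs": {
  "motion": [
    [[0,0,0],[0,0,-0.02],0.6],
    [[0,0,0],[0,0,-0.03],0.6],
    [[0,0,0],[0,0,-0.03],0.6],
    [[0,0,0],[0,0,-0.02],0.6],
    [[0,0,0],[-0.012,0.018,0],0.6]
  ]
}}

```text
t: 6.6
tcp_pos: [0.4952, -0.093, 0.2739]
tool_rot: [-179.8, 0.2, -138.3]
wrist_force: [0.2, 0.3, -5.2]
finger_gap: 0.0636
finger_force: 30.0
```

{"fn": "send_rows", "kwargs": {
  "motion": [
    [[0,0,0],[-0.0224,0.0334,0],0.6],
    [[0,0,0],[-0.0224,0.0334,0],0.6],
    [[0,0,0],[-0.0224,0.0334,0],0.6],
    [[0,0,0],[-0.0224,0.0334,0],0.6],
    [[0,0,0],[-0.0224,0.0334,0],0.6]
  ]
}}

```text
t: 7.1
tcp_pos: [0.4647, 0.1091, 0.2708]
tool_rot: [-180.0, 0.0, -138.2]
wrist_force: [0.1, -0.1, -3.8]
finger_gap: 0.0637
finger_force: 30.0
```

{"fn": "send_rows", "kwargs": {
  "motion": [
    [[0,0,0],[-0.0224,0.0334,0],0.6],
    [[0,0,0],[-0.02,0.03,0],0.6],
    [[0,0,0],[-0.012,0.018,0],0.6],
    [[0,0,0],[0,0,0],0.6],
    [[0,0,0],[0,0,0.02],0.6]
  ]
}}

```text
t: 7.6
tcp_pos: [0.4525, 0.206, 0.2526]
tool_rot: [-180.0, 0.3, -138.1]
wrist_force: [1.1, 0.1, -4.1]
finger_gap: 0.0637
finger_force: 30.0
```

{"fn": "send_rows", "kwargs": {
  "motion": [
    [[0,0,0],[0,0,0.04],0.6],
    [[0,0,0],[0,0,0.04],0.6],
    [[0,0,0],[0,0,0.03],0.6],
    [[0,0,0],[0,0,0.02],0.6],
    [[0,0,0],[0,0,0],0.6]
  ]
}}

```text
t: 8.1
tcp_pos: [0.4497, 0.2024, 0.1178]
tool_rot: [-180.0, -0.3, -138.2]
wrist_force: [-1.2, 0.2, -3.3]
finger_gap: 0.0636
finger_force: 30.0
```

{"fn": "send_rows", "kwargs": {
  "motion": [
    [[0,0,0],[0,0,0.008],0.6],
    [[0,0,0],[0,0,0.005],0.6],
    [[0,0,0],[0,0,0.002],0.6],
    [[0,0,0],[0,0,0.002],0.6],
    [[0,0,0],[0,0,0],0.6]
  ]
}}

```text
t: 8.6
tcp_pos: [0.4512, 0.2034, 0.1038]
tool_rot: [180.0, 0.0, -138.2]
wrist_force: [0.1, -0.9, -3.7]
finger_gap: 0.064
finger_force: 30.0
```

{"fn": "send_rows", "kwargs": {
  "motion": [
    [[0,0,0],[0,0,0.001],0.6],
    [[0,0,0],[0,0,0.001],0.6],
    [[0,0,0],[0,0,0],0.6]
  ]
}}

```text
t: 8.9
tcp_pos: [0.451, 0.2033, 0.1016]
tool_rot: [-180.0, 0.0, -138.2]
wrist_force: [0.2, -0.1, -3.3]
finger_gap: 0.0638
finger_force: 30.0
```

{"fn": "send_rows", "kwargs": {
  "motion": [
    [[0,0,0],[0,0,0.001],0.6],
    [[0,0,0],[0,0,0.001],0.6],
    [[0,0,0],[0,0,0],0.6]
  ]
}}

```text
t: 9.2
tcp_pos: [0.4509, 0.2032, 0.0994]
tool_rot: [180.0, -0.0, -138.2]
wrist_force: [-0.2, 0.6, -4.5]
finger_gap: 0.0638
finger_force: 30.0
```

{"fn": "send_rows", "kwargs": {
  "motion": [
    [[0,0,0],[0,0,0.001],0.6],
    [[0,0,0],[0,0,0],0.6]
  ]
}}

```text
t: 9.4
tcp_pos: [0.451, 0.2033, 0.0984]
tool_rot: [180.0, -0.0, -138.2]
wrist_force: [0.1, 0.3, -3.8]
finger_gap: 0.0642
finger_force: 30.0
```

{"fn": "send_rows", "kwargs": {
  "motion": [
    [[0,0,0],[0,0,0.001],0.6],
    [[0,0,0],[0,0,0],0.6]
  ]
}}

```text
t: 9.6
tcp_pos: [0.4512, 0.2034, 0.0982]
tool_rot: [-180.0, 0.0, -138.2]
wrist_force: [-2.8, -1.9, 4.4]
finger_gap: 0.064
finger_force: 30.0
```

Contact is made and it stands on the mat. I release, retreat, and plan the regrasp, leaning 30° back and closer to the centre of mass.

{"fn": "send_rows", "kwargs": {
  "motion": [
    [[0,0,0],[0,0,-0.001],0.6],
    [[0,0,0],[0,0,0],0.74],
    [[0,0,0],[0,0,0],0.78],
    [[0,0,0],[0,0,0],1],
    [[0,0,0],[0,0,0],1]
  ]
}}

```text
t: 10.1
tcp_pos: [0.4512, 0.2034, 0.0986]
tool_rot: [-180.0, 0.0, -138.2]
wrist_force: [-0.5, -0.7, 0.3]
finger_gap: 0.0791
finger_force: 0.0
```

{"fn": "send_rows", "kwargs": {
  "motion": [
    [[0,0,0],[0,0,-0.01],1],
    [[0,0,0],[0,0,-0.03],1],
    [[0,0,0],[0,0,-0.04],1],
    [[0,0,0],[0,0,-0.04],1],
    [[0,0,0],[0,0,0],1]
  ]
}}

```text
t: 10.6
tcp_pos: [0.4537, 0.2051, 0.2252]
tool_rot: [-179.9, 0.6, -138.2]
wrist_force: [-0.2, -0.1, -0.6]
finger_gap: 0.0878
finger_force: 0.0
```

```bash
python3 - <<'E'
from h import *
o=manip.observe();print(o["tcp_pos"],o["tool_rot"],o["finger_gap"],o["joint_positions"])
T=cur()@imaging.get_calibration("wrist")["hand_eye"]
im=imaging.read_camera("wrist")[:,:,::-1]; cv2.imwrite("pics/w2.png",im)
X=np.array([.7455,.6665,0]);Y=np.array([-.6665,.7455,0]);c=np.array([.447,.200,.144])
print(proj("wrist",[c+a*.023*X+b*.032*Y for a,b in((1,1),(1,-1),(-1,-1),(-1,1))],T))
E
```

```text
[0.4537 0.2051 0.2252] [-179.9361    0.5771 -138.1637] 0.08775517550066954 [ 47.0771   3.3654 -21.7215   0.1291 -64.3443 -95.2964]
[[359.9391 222.3814]
 [276.7698 222.3653]
 [274.4731 163.4426]
 [362.3362 163.4507]]
```

View pics/w2.png

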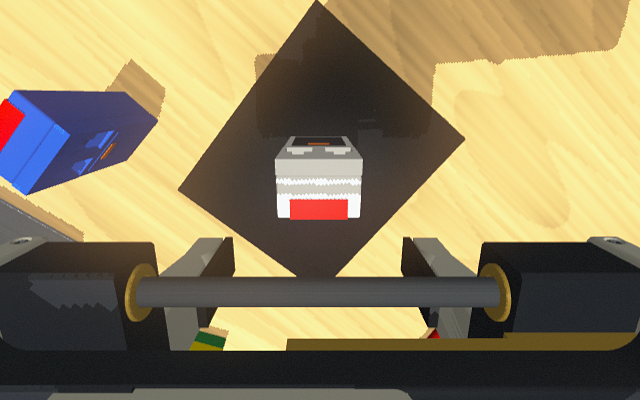

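Standing on the mat, red bar at (319,209), within 2 mm of prediction. Planning the regrasp and the tip.

```bash
cat > plan.py <<'E'
from h import *
A=pose([.4511,.2034,.2186],[180,0,-138.2])
X=np.array([.7455,.6665,0]);Z=np.array([0,0,1.])
a=np.radians(30); c=np.array([.446,.199,.074])
g=c-.008*X+.030*Z
tz=np.sin(a)*X-np.cos(a)*Z
G=A.copy(); G[:3,:3]=A[:3,:3]@Ro.from_rotvec([0,-a,0]).as_matrix(); G[:3,3]=g+.019*tz
P=G.copy(); P[:3,3]-=.14*tz
print("pre",P[:3,3],twist(A,P,8)); print("grasp",G[:3,3],tz)
# logger pose with grasp
def fin(Gs,d,lift):
    C=np.eye(4);C[:3,3]=c          # logger centre frame, axes arbitrary
    rel=np.linalg.inv(G)@C
    E=Gs.copy();return E
L=G.copy();L[2,3]+=.012
cf=c+.03*X;cf[2]=.004+.023+.006
B=np.eye(4);B[:3,:3]=L[:3,:3]@Ro.from_rotvec([0,np.pi/2,0]).as_matrix()
rc=L[:3,:3].T@(c+[0,0,.012]-L[:3,3])
B[:3,3]=cf-B[:3,:3]@rc
n=30;w,s=twist(L,B,n);print("tip",w,s,"B",B[:3,3])
S=np.eye(4);S[:3,:3]=Ro.from_rotvec(w).as_matrix();S[:3,3]=s
T=L.copy();Yl=np.cross(Z,X);m=[];bm=[]
R0=L[:3,:3].T
for i in range(n+1):
    cc=T[:3,3]+T[:3,:3]@rc;Rr=T[:3,:3]@R0
    m.append(min((cc+Rr@(p*.023*X+q*.07*Z))[2] for p in(1,-1) for q in(1,-1))-.004)
    bm.append(min((T[:3,3]+T[:3,:3]@np.array([x,0,z]))[2] for x in(.039,-.039) for z in(-.066,-.16)))
    T=T@S
print(np.round(m,3),min(bm),T[:3,3])
E
python3 plan.py
```

```text
pre [0.3949 0.1533 0.2088] (array([ 0.    , -0.0654,  0.    ]), array([ 0.0095,  0.    , -0.001 ]))
grasp [0.4471 0.2    0.0875] [ 0.3727  0.3332 -0.866 ]
tip [-0.      0.0524 -0.    ] [-0.0021 -0.      0.0021] B [0.4785 0.228  0.0315]
[ 0.012  0.01   0.009  0.007  0.005  0.004  0.003  0.001  0.    -0.001
 -0.002 -0.002 -0.003 -0.004 -0.004 -0.004 -0.004 -0.004 -0.004 -0.004
 -0.004 -0.003 -0.003 -0.002 -0.001 -0.     0.001  0.002  0.003  0.004
  0.006] 0.030263556717496594 [0.4778 0.2274 0.0283]
```

{"fn": "send_rows", "kwargs": {
  "motion": [
    [[0,-0.0654,0],[0.0095,0,-0.001],1],
    [[0,-0.0654,0],[0.0095,0,-0.001],1],
    [[0,-0.0654,0],[0.0095,0,-0.001],1],
    [[0,-0.0654,0],[0.0095,0,-0.001],1],
    [[0,-0.0654,0],[0.0095,0,-0.001],1]
  ]
}}

```text
t: 11.15
tcp_pos: [0.415, 0.1711, 0.217]
tool_rot: [180.0, 18.8, -138.2]
wrist_force: [-0.3, -1.2, 0.1]
finger_gap: 0.0879
finger_force: 0.0
```

{"fn": "send_rows", "kwargs": {
  "motion": [
    [[0,-0.0654,0],[0.0095,0,-0.001],1],
    [[0,-0.0654,0],[0.0095,0,-0.001],1],
    [[0,-0.0654,0],[0.0095,0,-0.001],1],
    [[0,0,0],[0,0,0],1],
    [[0,0,0],[0,0,0],1]
  ]
}}

```text
t: 11.65
tcp_pos: [0.3946, 0.1528, 0.2091]
tool_rot: [-180.0, 30.0, -138.2]
wrist_force: [0.7, 0.3, 0.5]
finger_gap: 0.0875
finger_force: 0.0
```

```bash
sed -i 's/+=.012/+=.024/; s/\[0,0,.012\]/[0,0,.024]/' plan.py; python3 plan.py; python3 - <<'E'
from h import *
exec(open('plan.py').read().split('# logger')[0])
o=manip.observe();print(o["joint_positions"]);print(np.linalg.inv(cur())@G)
E
```

```text
pre [0.3949 0.1533 0.2088] (array([ 0.    , -0.0654,  0.    ]), array([ 0.0095,  0.    , -0.001 ]))
grasp [0.4471 0.2    0.0875] [ 0.3727  0.3332 -0.866 ]
tip [-0.      0.0524 -0.    ] [-0.0022 -0.      0.0025] B [0.4785 0.228  0.0315]
[0.024 0.022 0.02  0.018 0.016 0.014 0.013 0.011 0.01  0.008 0.007 0.006
 0.005 0.004 0.003 0.002 0.002 0.001 0.001 0.001 0.001 0.001 0.001 0.001
 0.001 0.002 0.003 0.004 0.004 0.005 0.006] 0.03112824584761955 [0.4776 0.2273 0.0288]
pre [0.3949 0.1533 0.2088] (array([ 0.    , -0.0654,  0.    ]), array([ 0.0095,  0.    , -0.001 ]))
grasp [0.4471 0.2    0.0875] [ 0.3727  0.3332 -0.866 ]
[  53.3675  -23.5391  -55.8084   12.0173  -28.7906 -110.6129]
[[ 1.     -0.0001 -0.0004 -0.0004]
 [ 0.0001  1.      0.0001  0.0002]
 [ 0.0004 -0.0001  1.      0.1406]
 [ 0.      0.      0.      1.    ]]
```

{"fn": "send_rows", "kwargs": {
  "motion": [
    [[0,0,0],[0,0,0.015],1],
    [[0,0,0],[0,0,0.02],1],
    [[0,0,0],[0,0,0],1]
  ]
}}

```text
t: 11.95
tcp_pos: [0.4092, 0.165, 0.1777]
tool_rot: [180.0, 29.7, -138.2]
wrist_force: [0.3, -0.7, 0.1]
finger_gap: 0.0877
finger_force: 0.0
```

```bash
python3 - <<'E'
from h import *
exec(open('plan.py').read().split('# logger')[0])
o=manip.observe();print(o["joint_positions"]);print(np.linalg.inv(cur())@G)
E
```

```text
pre [0.3949 0.1533 0.2088] (array([ 0.    , -0.0654,  0.    ]), array([ 0.0095,  0.    , -0.001 ]))
grasp [0.4471 0.2    0.0875] [ 0.3727  0.3332 -0.866 ]
[  51.6175  -17.804   -58.1605   13.742   -20.8519 -111.4433]
[[ 1.      0.0004 -0.0052 -0.0001]
 [-0.0004  1.      0.0001  0.0008]
 [ 0.0052 -0.0001  1.      0.1039]
 [ 0.      0.      0.      1.    ]]
```

The 30° lean hits joint 3's range. An 18° lean still leaves body clearance in the final pose, so I replan.

```bash
sed -i 's/a=np.radians(30)/a=np.radians(18)/; s/g=c-.008\*X+.030\*Z/g=c-.010*X+.031*Z/; s/^P=G.copy.*/P=G.copy(); P[:3,3]-=.09*tz; A=cur(); print(A[:3,3])/' plan.py; sed -i 's/twist(A,P,8)/twist(A,P,4)/' plan.py; python3 plan.py
```

```text
[0.4092 0.165  0.1777]
pre [0.4222 0.1777 0.1725] (array([-0.    ,  0.0511, -0.0001]), array([-0.0036,  0.0002,  0.0031]))
grasp [0.4429 0.1962 0.0869] [ 0.2304  0.206  -0.9511]
tip [0.     0.0524 0.    ] [-0.0027 -0.      0.0017] B [0.478  0.2276 0.0371]
[0.024 0.022 0.02  0.018 0.016 0.014 0.013 0.011 0.01  0.008 0.007 0.006
 0.005 0.004 0.003 0.002 0.002 0.001 0.001 0.001 0.001 0.001 0.001 0.001
 0.002 0.002 0.003 0.004 0.005 0.006 0.007] 0.0212821507321732 [0.4766 0.2264 0.035 ]
```

{"fn": "send_rows", "kwargs": {
  "motion": [
    [[0,0.0511,0],[-0.0036,0,0.0031],1],
    [[0,0.0511,0],[-0.0036,0,0.0031],1],
    [[0,0.0511,0],[-0.0036,0,0.0031],1],
    [[0,0.0511,0],[-0.0036,0,0.0031],1],
    [[0,0,0],[0,0,0],1]
  ]
}}

```text
t: 12.45
tcp_pos: [0.4241, 0.179, 0.1755]
tool_rot: [180.0, 18.2, -138.2]
wrist_force: [-0.4, -0.1, -0.3]
finger_gap: 0.0875
finger_force: 0.0
```

```bash
python3 - <<'E'
from h import *
exec(open('plan.py').read().split('# logger')[0])
o=manip.observe();print(o["joint_positions"]);print(np.linalg.inv(cur())@G)
E
```

```text
[0.4241 0.179  0.1755]
pre [0.4222 0.1777 0.1725] (array([0.0002, 0.0008, 0.0001]), array([0.0008, 0.0001, 0.0005]))
grasp [0.4429 0.1962 0.0869] [ 0.2304  0.206  -0.9511]
[  49.6213   -8.6657  -44.2519    4.0251  -36.4584 -100.6604]
[[ 1.     -0.0002  0.0031  0.0033]
 [ 0.0002  1.     -0.0007  0.0002]
 [-0.0031  0.0007  1.      0.0921]
 [ 0.      0.      0.      1.    ]]
```

{"fn": "send_rows", "kwargs": {
  "motion": [
    [[0,0.003,0],[0.0033,0,0.01],1],
    [[0,0,0],[0,0,0.02],1],
    [[0,0,0],[0,0,0.02],1],
    [[0,0,0],[0,0,0.02],1],
    [[0,0,0],[0,0,0],1]
  ]
}}

```text
t: 12.95
tcp_pos: [0.4345, 0.1878, 0.104]
tool_rot: [180.0, 17.8, -138.2]
wrist_force: [-0.0, -0.7, 0.0]
finger_gap: 0.0881
finger_force: 0.0
```

```bash
python3 - <<'E'
from h import *
exec(open('plan.py').read().split('# logger')[0])
o=manip.observe();print(o["joint_positions"],o["wrist_force"]);print(np.linalg.inv(cur())@G)
E
```

```text
[0.4345 0.1878 0.104 ]
pre [0.4222 0.1777 0.1725] (array([ 0.0001, -0.0009, -0.0001]), array([-0.0015,  0.0002, -0.0175]))
grasp [0.4429 0.1962 0.0869] [ 0.2304  0.206  -0.9511]
[  49.0923   -0.7313  -49.4507    5.4563  -23.7206 -101.9705] [-0.0132 -0.7084  0.0202]
[[ 1.      0.0004 -0.0037 -0.0061]
 [-0.0004  1.     -0.0005  0.0007]
 [ 0.0037  0.0005  1.      0.0199]
 [ 0.      0.      0.      1.    ]]
```

{"fn": "send_rows", "kwargs": {
  "motion": [
    [[0,0,0],[-0.003,0,0.01],1],
    [[0,0,0],[-0.001,0,0.006],1],
    [[0,0,0],[0,0,0.002],1],
    [[0,0,0],[0,0,0],1],
    [[0,0,0],[0,0,0],1]
  ]
}}

```text
t: 13.45
tcp_pos: [0.4432, 0.1958, 0.0913]
tool_rot: [179.9, 18.1, -138.2]
wrist_force: [0.3, -0.2, -0.3]
finger_gap: 0.0877
finger_force: 0.0
```

```bash
python3 - <<'E'
from h import *
exec(open('plan.py').read().split('# logger')[0])
o=manip.observe();print(o["joint_positions"],o["wrist_force"]);print(np.linalg.inv(cur())@G)
E
```

```text
[0.4432 0.1958 0.0913]
pre [0.4222 0.1777 0.1725] (array([ 0.0002,  0.0004, -0.    ]), array([ 0.0003,  0.0001, -0.0215]))
grasp [0.4429 0.1962 0.0869] [ 0.2304  0.206  -0.9511]
[  48.8407    1.6516  -49.7082    6.0263  -20.7784 -102.3432] [ 0.3018 -0.1964 -0.2854]
[[ 1.      0.0002  0.0016  0.0012]
 [-0.0002  1.     -0.0008  0.0005]
 [-0.0016  0.0008  1.      0.0041]
 [ 0.      0.      0.      1.    ]]
```

{"fn": "send_rows", "kwargs": {
  "motion": [
    [[0,0,0],[0.001,0,0.003],1],
    [[0,0,0],[0,0,0],1],
    [[0,0,0],[0,0,0],0.8],
    [[0,0,0],[0,0,0],0.77],
    [[0,0,0],[0,0,0],0.75]
  ]
}}

```text
t: 13.95
tcp_pos: [0.4431, 0.1957, 0.0878]
tool_rot: [180.0, 18.1, -138.2]
wrist_force: [0.4, 0.7, -0.2]
finger_gap: 0.0699
finger_force: 0.0
```

{"fn": "send_rows", "kwargs": {
  "motion": [
    [[0,0,0],[0,0,0],0.73],
    [[0,0,0],[0,0,0],0.71],
    [[0,0,0],[0,0,0],0.6],
    [[0,0,0],[0,0,0],0.6]
  ]
}}

```text
t: 14.35
tcp_pos: [0.4431, 0.1958, 0.0878]
tool_rot: [180.0, 18.1, -138.2]
wrist_force: [-0.9, 0.9, 1.0]
finger_gap: 0.0636
finger_force: 30.0
```

```bash
sed -i 's/^L=G.copy();/G=cur();L=G.copy();/' plan.py; python3 plan.py; python3 -c "
from h import *
im=imaging.read_camera('side')[:,:,::-1]
cv2.imwrite('pics/s3.png',cv2.resize(im[150:350,280:480],None,fx=3,fy=3))"
```

```text
[0.4431 0.1958 0.0878]
pre [0.4222 0.1777 0.1725] (array([ 0.0002,  0.0003, -0.    ]), array([ 0.    ,  0.0001, -0.0223]))
grasp [0.4429 0.1962 0.0869] [ 0.2304  0.206  -0.9511]
tip [ 0.      0.0524 -0.    ] [-0.0028 -0.      0.0017] B [0.479  0.2279 0.0373]
[0.024 0.022 0.02  0.018 0.016 0.014 0.013 0.011 0.01  0.008 0.007 0.006
 0.005 0.004 0.003 0.002 0.002 0.001 0.001 0.001 0.001 0.001 0.001 0.001
 0.002 0.002 0.003 0.004 0.005 0.006 0.007] 0.02115922573084134 [0.4787 0.2277 0.0347]
```

View pics/s3.png

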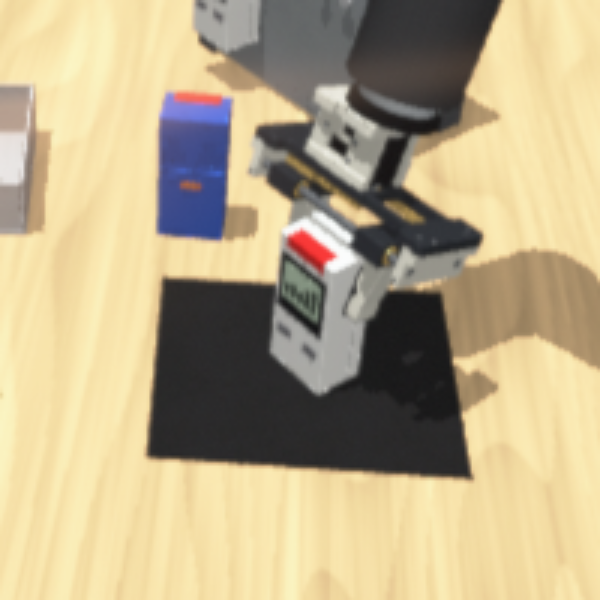

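The grasp is good, with the logger on the mat and the gripper leaning back. I lift it slightly, then tip it slowly.

{"fn": "send_rows", "kwargs": {
  "motion": [
    [[0,0,0],[-0.0016,0,-0.005],0.6],
    [[0,0,0],[-0.0026,0,-0.008],0.6],
    [[0,0,0],[-0.003,0,-0.009],0.6],
    [[0,0,0],[-0.0033,0,-0.0103],0.6],
    [[0,0,0],[0,0,0],0.6]
  ]
}}

```text
t: 14.9
tcp_pos: [0.4437, 0.1963, 0.1235]
tool_rot: [179.9, 18.2, -138.2]
wrist_force: [-0.3, -0.1, -4.1]
finger_gap: 0.064
finger_force: 30.0
```

{"fn": "send_rows", "kwargs": {
  "motion": [
    [[0,0.0524,0],[-0.0028,0,0.0017],0.6],
    [[0,0.0524,0],[-0.0028,0,0.0017],0.6],
    [[0,0.0524,0],[-0.0028,0,0.0017],0.6],
    [[0,0.0524,0],[-0.0028,0,0.0017],0.6],
    [[0,0.0524,0],[-0.0028,0,0.0017],0.6]
  ]
}}

```text
t: 15.4
tcp_pos: [0.4545, 0.206, 0.1161]
tool_rot: [179.9, 2.9, -138.2]
wrist_force: [0.1, 0.5, -4.3]
finger_gap: 0.0638
finger_force: 30.0
```

{"fn": "send_rows", "kwargs": {
  "motion": [
    [[0,0.0524,0],[-0.0028,0,0.0017],0.6],
    [[0,0.0524,0],[-0.0028,0,0.0017],0.6],
    [[0,0.0524,0],[-0.0028,0,0.0017],0.6],
    [[0,0.0524,0],[-0.0028,0,0.0017],0.6],
    [[0,0.0524,0],[-0.0028,0,0.0017],0.6]
  ]
}}

```text
t: 15.9
tcp_pos: [0.4648, 0.2153, 0.1067]
tool_rot: [179.9, -12.1, -138.2]
wrist_force: [0.0, 0.2, -4.3]
finger_gap: 0.0638
finger_force: 30.0
```

{"fn": "send_rows", "kwargs": {
  "motion": [
    [[0,0.0524,0],[-0.0028,0,0.0017],0.6],
    [[0,0.0524,0],[-0.0028,0,0.0017],0.6],
    [[0,0.0524,0],[-0.0028,0,0.0017],0.6],
    [[0,0.0524,0],[-0.0028,0,0.0017],0.6],
    [[0,0.0524,0],[-0.0028,0,0.0017],0.6]
  ]
}}

```text
t: 16.4
tcp_pos: [0.473, 0.2225, 0.0941]
tool_rot: [179.9, -27.0, -138.2]
wrist_force: [0.1, -0.5, -4.4]
finger_gap: 0.064
finger_force: 30.0
```

```bash
python3 -c "
from h import *
o=manip.observe();print(o['joint_positions'],o['ft_torque'])"
```

```text
[ 45.403   29.907   -8.0218  -1.7267 -79.0735 -92.8622] [ 1.5871 -1.7295 -0.05  ]
```

{"fn": "send_rows", "kwargs": {
  "motion": [
    [[0,0.0524,0],[-0.0028,0,0.0017],0.6],
    [[0,0.0524,0],[-0.0028,0,0.0017],0.6],
    [[0,0.0524,0],[-0.0028,0,0.0017],0.6],
    [[0,0.0524,0],[-0.0028,0,0.0017],0.6],
    [[0,0.0524,0],[-0.0028,0,0.0017],0.6]
  ]
}}

```text
t: 16.9
tcp_pos: [0.4783, 0.2274, 0.079]
tool_rot: [179.9, -42.0, -138.2]
wrist_force: [0.1, 0.0, -4.0]
finger_gap: 0.0639
finger_force: 30.0
```

{"fn": "send_rows", "kwargs": {
  "motion": [
    [[0,0.0524,0],[-0.0028,0,0.0017],0.6],
    [[0,0.0524,0],[-0.0028,0,0.0017],0.6],
    [[0,0.0524,0],[-0.0028,0,0.0017],0.6],
    [[0,0.0524,0],[-0.0028,0,0.0017],0.6],
    [[0,0.0524,0],[-0.0028,0,0.0017],0.6]
  ]
}}

```text
t: 17.4
tcp_pos: [0.4805, 0.2294, 0.0626]
tool_rot: [179.9, -57.0, -138.1]
wrist_force: [-0.1, 0.3, -5.2]
finger_gap: 0.0638
finger_force: 30.0
```

{"fn": "send_rows", "kwargs": {
  "motion": [
    [[0,0.0524,0],[-0.0028,0,0.0017],0.6],
    [[0,0.0524,0],[-0.0028,0,0.0017],0.6],
    [[0,0.0524,0],[-0.0028,0,0.0017],0.6],
    [[0,0.0524,0],[-0.0028,0,0.0017],0.6],
    [[0,0.0515,0],[-0.0028,0,0.0017],0.6]
  ]
}}

```text
t: 17.9
tcp_pos: [0.4795, 0.2284, 0.046]
tool_rot: [179.8, -72.0, -138.0]
wrist_force: [0.1, 0.3, -3.9]
finger_gap: 0.0639
finger_force: 30.0
```

{"fn": "send_rows", "kwargs": {
  "motion": [
    [[0,0,0],[0,0,0],0.6],
    [[0,0,0],[0,0,0],0.6]
  ]
}}

```text
t: 18.1
tcp_pos: [0.4793, 0.2281, 0.0463]
tool_rot: [179.9, -71.9, -138.1]
wrist_force: [-0.5, -0.3, -3.5]
finger_gap: 0.0637
finger_force: 30.0
```

```bash
python3 -c "
from h import *
o=manip.observe();print(o['joint_positions'],o['ft_torque'])
im=imaging.read_camera('side')[:,:,::-1]
cv2.imwrite('pics/s4.png',cv2.resize(im[150:350,280:480],None,fx=3,fy=3))"
```

```text
[  44.5861   61.3601   18.4114   -3.0377 -118.8865  -92.2962] [ 3.0906 -3.4703  0.0681]
```

View pics/s4.png

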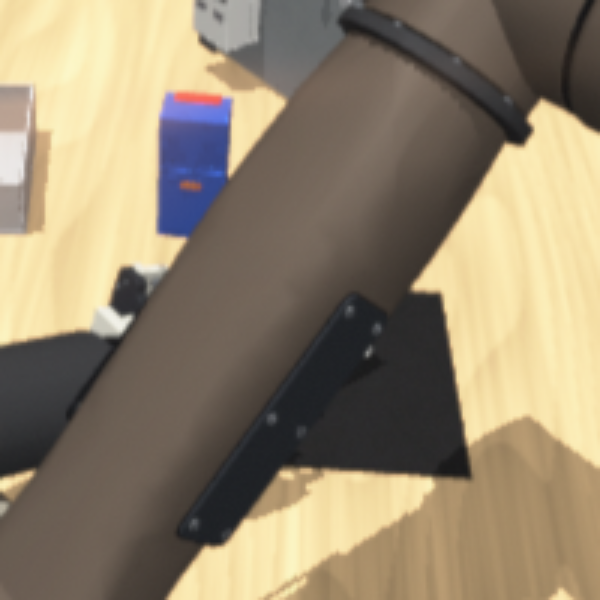

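{"fn": "send_rows", "kwargs": {
  "motion": [
    [[0,0,0],[-0.0024,0,0.0008],0.6],
    [[0,0,0],[-0.0024,0,0.0008],0.6],
    [[0,0,0],[-0.0024,0,0.0008],0.6],
    [[0,0,0],[0,0,0],0.6]
  ]
}}

```text
t: 18.55
tcp_pos: [0.4791, 0.228, 0.04]
tool_rot: [179.8, -71.9, -138.0]
wrist_force: [0.3, -0.5, -2.8]
finger_gap: 0.0638
finger_force: 30.0
```

{"fn": "send_rows", "kwargs": {
  "motion": [
    [[0,0,0],[-0.0019,0,0.0006],0.6],
    [[0,0,0],[-0.0019,0,0.0006],0.6],
    [[0,0,0],[0,0,0],0.6]
  ]
}}

```text
t: 18.85
tcp_pos: [0.4791, 0.228, 0.0358]
tool_rot: [179.8, -72.0, -138.0]
wrist_force: [-0.0, -0.3, -4.0]
finger_gap: 0.0638
finger_force: 30.0
```

```bash
python3 -c "
from h import *
o=manip.observe();print(o['tcp_pos'],o['wrist_force'],o['ft_torque'])"
```

```text
[0.4791 0.228  0.0358] [-0.0321 -0.3498 -3.9764] [ 3.1125 -3.511  -0.0556]
```

{"fn": "send_rows", "kwargs": {
  "motion": [
    [[0,0,0],[-0.001,0,0.0003],0.6],
    [[0,0,0],[-0.001,0,0.0003],0.6],
    [[0,0,0],[0,0,0],0.6]
  ]
}}

```text
t: 19.15
tcp_pos: [0.4792, 0.228, 0.0339]
tool_rot: [179.8, -72.0, -138.1]
wrist_force: [-0.4, -0.4, -3.8]
finger_gap: 0.0636
finger_force: 30.0
```

{"fn": "send_rows", "kwargs": {
  "motion": [
    [[0,0,0],[-0.001,0,0.0003],0.6],
    [[0,0,0],[0,0,0],0.6]
  ]
}}

```text
t: 19.35
tcp_pos: [0.4792, 0.2281, 0.0329]
tool_rot: [179.8, -72.0, -138.1]
wrist_force: [-0.2, 1.1, -4.0]
finger_gap: 0.0638
finger_force: 30.0
```

{"fn": "send_rows", "kwargs": {
  "motion": [
    [[0,0,0],[-0.001,0,0.0003],0.6],
    [[0,0,0],[0,0,0],0.6]
  ]
}}

```text
t: 19.55
tcp_pos: [0.4792, 0.2281, 0.0319]
tool_rot: [179.8, -72.0, -138.0]
wrist_force: [-1.0, -0.7, -4.0]
finger_gap: 0.064
finger_force: 30.0
```

{"fn": "send_rows", "kwargs": {
  "motion": [
    [[0,0,0],[-0.001,0,0.0003],0.6],
    [[0,0,0],[0,0,0],0.6]
  ]
}}

```text
t: 19.75
tcp_pos: [0.4793, 0.2281, 0.0308]
tool_rot: [179.8, -72.0, -138.1]
wrist_force: [0.1, 1.0, -5.1]
finger_gap: 0.064
finger_force: 30.0
```

{"fn": "send_rows", "kwargs": {
  "motion": [
    [[0,0,0],[-0.0005,0,0.0002],0.6],
    [[0,0,0],[0,0,0],0.6]
  ]
}}

```text
t: 19.95
tcp_pos: [0.4792, 0.2281, 0.0304]
tool_rot: [179.8, -72.0, -138.0]
wrist_force: [-0.1, -0.2, -3.9]
finger_gap: 0.064
finger_force: 30.0
```

{"fn": "send_rows", "kwargs": {
  "motion": [
    [[0,0,0],[-0.0005,0,0.0002],0.6],
    [[0,0,0],[0,0,0],0.6]
  ]
}}

```text
t: 20.15
tcp_pos: [0.4792, 0.2281, 0.0298]
tool_rot: [179.8, -72.0, -138.0]
wrist_force: [0.2, -0.3, -3.4]
finger_gap: 0.0638
finger_force: 30.0
```

{"fn": "send_rows", "kwargs": {
  "motion": [
    [[0,0,0],[-0.0005,0,0.0002],0.6],
    [[0,0,0],[0,0,0],0.6]
  ]
}}

```text
t: 20.35
tcp_pos: [0.4792, 0.2281, 0.0293]
tool_rot: [179.9, -72.0, -138.0]
wrist_force: [-0.4, 1.1, -3.6]
finger_gap: 0.0639
finger_force: 30.0
```

{"fn": "send_rows", "kwargs": {
  "motion": [
    [[0,0,0],[-0.0005,0,0.0002],0.6],
    [[0,0,0],[0,0,0],0.6]
  ]
}}

```text
t: 20.55
tcp_pos: [0.4792, 0.228, 0.0294]
tool_rot: [179.9, -72.0, -138.1]
wrist_force: [-0.4, 1.6, 0.0]
finger_gap: 0.0636
finger_force: 30.0
```

{"fn": "send_rows", "kwargs": {
  "motion": [
    [[0,0,0],[-0.0005,0,0.0002],0.6],
    [[0,0,0],[0,0,0],0.6]
  ]
}}

```text
t: 20.75
tcp_pos: [0.4792, 0.2281, 0.0293]
tool_rot: [179.9, -72.0, -138.1]
wrist_force: [-1.2, 1.0, 4.8]
finger_gap: 0.0639
finger_force: 30.0
```

{"fn": "send_rows", "kwargs": {
  "motion": [
    [[0,0,0],[0.0004,0,0],0.6],
    [[0,0,0],[0,0,0],0.735],
    [[0,0,0],[0,0,0],0.76],
    [[0,0,0],[0,0,0],0.85],
    [[0,0,0],[0,0,0],1]
  ]
}}

```text
t: 21.25
tcp_pos: [0.479, 0.2278, 0.0284]
tool_rot: [179.8, -72.0, -138.1]
wrist_force: [0.2, 0.1, -0.0]
finger_gap: 0.0772
finger_force: 0.0
```

{"fn": "send_rows", "kwargs": {
  "motion": [
    [[0,0,0],[0,0,0],1],
    [[0,0,0],[0,0,0],1]
  ]
}}

```text
t: 21.45
tcp_pos: [0.4791, 0.2279, 0.0286]
tool_rot: [179.9, -72.0, -138.1]
wrist_force: [-0.8, -0.6, 0.2]
finger_gap: 0.0871
finger_force: 0.0
```

{"fn": "send_rows", "kwargs": {
  "motion": [
    [[0,0,0],[0,0,-0.01],1],
    [[0,0,0],[0,0,-0.02],1],
    [[0,0,0],[0,0,-0.03],1],
    [[0,0,0],[0,0,-0.03],1],
    [[0,0,0],[0,0,-0.02],1]
  ]
}}

```text
t: 21.95
tcp_pos: [0.5581, 0.2985, 0.0634]
tool_rot: [179.9, -71.9, -138.1]
wrist_force: [0.1, -0.3, -0.8]
finger_gap: 0.0872
finger_force: 0.0
```

{"fn": "send_rows", "kwargs": {
  "motion": [
    [[0,0,0],[0.02,0,0],1],
    [[0,0,0],[0.03,0,-0.01],1],
    [[0,0,0],[0.04,0,-0.01],1],
    [[0,0,0],[0.04,0,-0.01],1],
    [[0,0,0],[0.03,0,0],1]
  ]
}}

```text
t: 22.45
tcp_pos: [0.5418, 0.2836, 0.2267]
tool_rot: [180.0, -71.8, -138.1]
wrist_force: [0.7, -0.2, 1.0]
finger_gap: 0.0874
finger_force: 0.0
```

```bash
python3 -c "
from h import *
o=manip.observe();print(o['tcp_pos'],o['joint_positions'])
a=imaging.read_camera('side')[:,:,::-1][90:390,240:480];b=imaging.read_camera('top')[:,:,::-1][100:320,180:540]
a=cv2.resize(a,None,fx=1.5,fy=1.5);b=cv2.resize(b,(430,263));c=np.zeros((450,790,3),np.uint8);c[:,:360]=a;c[:263,360:]=b
cv2.imwrite('pics/f.png',c)"
```

```text
[0.5418 0.2836 0.2267] [  44.325    58.4483   38.6904   -3.8602 -141.9725  -93.8107]
```

View pics/f.png

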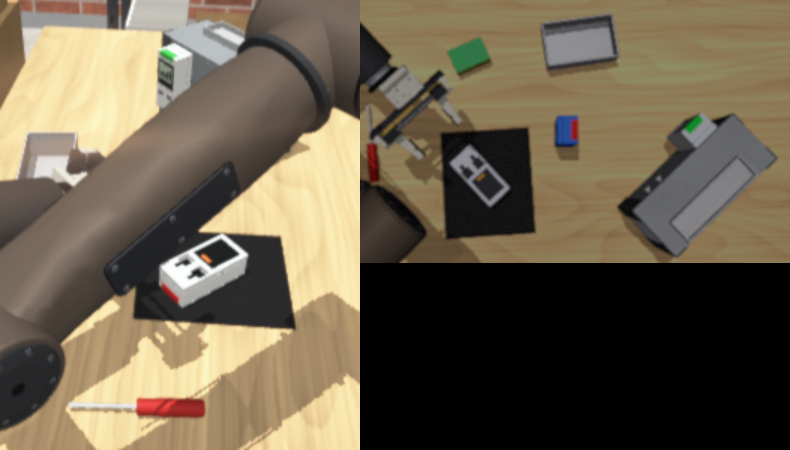

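The logger lies display-down inside the mat at (480,175) in the top view, battery cover up. The green logger still hangs at (692,127), nothing else has moved, and the robot is clear.

```bash
python3 -c "
from rig import manip
print(manip.hand_in())"
```

```text
the job is handed in; nothing more can be done
None
```

The red-bar logger is off its screws and lies display-down on the mat with its battery cover up. It was eased down and released only once resting on the mat, the green one still hangs, nothing else looked moved, and the job is handed in at about 22.5 s.

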